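# Unstack the lab kit and set it out on its places

## Robot

A 6-joint arm with a two-finger parallel gripper is mounted at the origin on the work surface. World frame = base frame: x ahead of the robot, y to its left, z up, the work surface at z = 0. Lengths are in m, angles in rad, forces in N, time in s.
With the tool pointing down it reaches from about 0.3 to 0.775 m from the base axis. Payload 14.6 kg.
Tool frame: the origin (TCP) lies at the very end of the fingers, on their centre line; the grasp point (between the pads) lies 19 mm behind it (ctrl.grasp_offset is the distance from the TCP to the grasp point, in m); z points along the fingers, y is the line along which they close (so a half turn about z gives the same grasp; the last joint's range is limited). The gripper opens to 94 mm and grips with 3 to 60 N. Pads are 16 mm wide; open, the fingers measure 119 mm over their backs; the gripper's body (75 mm by 177 mm) begins 78 mm behind the grasp point.
Start: joints at [-1.254, 0.3, 1.521, -0, 1.321, -0.067], TCP at [0.206, -0.51, 0.18] pointing down, gripper open.
Joint ranges: [-3.03, 3.03], [-0.79, 2.21], [0.23, 2.52], [-1.04, 4.18], [0, 3.07], [-2.55, 2.55]. Speed limits (rad/s): [2.22, 2.22, 2.57, 3.14, 3.14, 3.14].

## Interface

Orientations are given as [roll, pitch, yaw] about the fixed x, y, z axes, in that order (R = Rz(yaw) Ry(pitch) Rx(roll)).
In Python, from station import ctrl gives the robot as it stands.
- The arm moves only by the tool step_arm, never from a script. Its argument "plan" is a list that holds one entry, the list of rows, each a list of 6 numbers: the shift along the tool's x, y, z in units of 30 mm (1.0 is 30 mm), then the turn, a rotation vector about the tool's x, y, z in units of 6 degrees (1.0 is 6 degrees). In form: [[[dx, dy, dz, wx, wy, wz], ...]]. A call has 1 to 8 rows; each row is the pose to reach, as a shift and turn from the pose commanded when the call began, along the tool's axes at that moment; what a row does not reach only later rows make up. A row lasts 1/12 s, in which the tool goes at most 41.7 mm and 7.16 degrees, less where a joint would pass 70% of its speed; a pose out of reach is approached as far as the arm can. A call with a gripper value outside its range is refused whole. "grip" is the opening, from 0 (shut) to 1 (fully open), set as the call begins (left out, the last holds). The fingers move at their own pace and stop on an object; "squeeze" is the grip in N (left out, the last holds). Time passes only in rows, so rows that repeat a pose let the fingers close. It gives the time, the measured TCP pose, the force, the opening and the grip force at its end, in the units of the state.
- ctrl.get_obs(): the state, without advancing time (a new reading comes with each control period).
- ctrl.camera(name): name is "side" or "top"; returns the picture (420x560x3 uint8, red, green, blue); there is no depth.
- ctrl.camera_model(name): a dict with "intrinsics" (3x3 intrinsics, pixels), "R" (3x3) and "t" (3): a world point X has camera coordinates R X + t. Camera axes: x right, y down, z forward; pixel columns grow to the right and rows downward; lengths in m; the calibration is good to about 2 mm. A picture is of the moment at which its call begins. camera_model takes no time and is no camera call.
- ctrl.hand_in(): hands the job in; it is judged then, once.
Trained networks look in the newest picture that a camera, given by its name, has taken for a name from the list of things; names that differ only in an ending like _2 or _b are one class to them, and where a whole thing is asked for, a point or a joint stands for the part that bears it (a point fixed in the world has none). Each returns a list of dicts, best first, with "confidence" (0 to 1); they miss things now and then, are a little off and sometimes report something else, mostly with a low value. They report only what shows in the picture. A call takes as long as a camera call. They do not tell look-alikes from the thing itself.
- ctrl.masks_of(query, camera): "pixels" (420x560 bool, what is visible of it) and "at" ([column, row] in pixels, amid what is visible of it).
- ctrl.place_of(query, camera): "at" ([column, row] in pixels: a listed point, or the origin of a listed thing).
The state is a dict: "time_s": time; "qpos": joint angles; "joint_vel": joint speeds; "tau": joint torques, N m; "ee_pos": TCP position; "eef_rot": TCP orientation; "force": force on the tool from outside, world axes, zero at the start; "moment": the same for the moment, N m; "grip_width": finger opening in m; "grip_force": force on a finger pad.
Only numpy, scipy, OpenCV 4.12 (cv2) and the standard library are available. Lean on these libraries where they do the work, as an engineer would, in place of code of your own. Each camera call takes 0.05 s, during which the arm holds its last target. There are 200 camera calls.

## Task

Take the stacked lab kit apart from the top down and set it out for the next class: the eraser flat in the grey cradle, each pot wholly on the coaster that matches its lid, and the black slide box wholly on the green mat, lined up with it. Set everything down upright without dropping it, do not move the slide box while a pot still stands on it, and leave the beaker and scissors on the blue tray alone.

Things in the scene. Friction and masses are not known exactly. Their poses are not given: they have to be found in the camera images.
- eraser: felt whiteboard eraser, blue back, grey felt below: bar 40 mm (its x) by 110 mm (its y, long) by 28 mm high, about 60 g, loose. At the start it tops the stack, bridging the two pots' lids, underside 68 mm above the desk, long side within 7 degrees of the slide box's; the lids show at its sides and ends. Origin at the centre of its underside, z up
- red_pot: round specimen pot, clear body and red lid, 52 mm across, 36 mm high overall, about 70 g, loose. At the start it stands on the slide box, 34 to 42 mm from the box's centre along the box's length, towards either end; the other pot stands at the other end. Origin at the centre of its underside; z up; yaw of no meaning
- yellow_pot: round specimen pot, clear body and yellow lid, 52 mm across, 36 mm high overall, about 70 g, loose. At the start it stands on the slide box, 34 to 42 mm from the box's centre along the box's length, towards either end; the other pot stands at the other end. Origin at the centre of its underside; z up; yaw of no meaning
- slide_box: closed box for microscope slides, black plastic with a grey seam and small blank label: 60 mm (its x) by 160 mm (its y, long) by 32 mm high, about 260 g, loose. Stands on the desk, bottom of the stack. Origin at the centre of its underside, z up; long side within 20 degrees of world y at the start
- red_coaster: flat round red coaster, 84 mm across and 4 mm thick, fixed to the desk. Origin at the centre of its underside on the desk top; z up, yaw of no meaning
- yellow_coaster: flat round yellow coaster, 84 mm across and 4 mm thick, fixed to the desk. Origin at the centre of its underside on the desk top; z up, yaw of no meaning
- cradle: shallow grey eraser cradle with aluminium rim, fixed to the desk: 70 mm (its x) by 140 mm (its y, long) outside, 60 by 130 mm inside; floor 4 mm thick, rim 5 mm thick, its top 10 mm above the desk. Origin at the centre of its underside on the desk top, z up; long side within 20 degrees of world y
- box_mat: green rectangular mat with a thin white line just inside its edge, fixed to the desk: 90 mm (its x) by 190 mm (its y, long) by 3 mm thick. Origin at the centre of its underside on the desk top, z up; long side within 20 degrees of world y
- beaker: bystander: open glass beaker, 76 mm across the rim, 85 mm high, standing in the navy blue tray (fixed, 160 by 420 mm, rim 16 mm high) on the far side of the desk. Origin at the centre of its underside
- scissors: bystander: scissors with black handle rings and steel blades, about 150 mm long and 8 mm high, lying in the same navy tray. Origin about the pivot, on the underside; x towards the blade tips
Not all that is in view belongs to the job. What is meant by the slide_box is not red, and is the larger of those in its own colour. What is shaped like the yellow_pot but purple is not meant.

How it is judged:
At the end, for the whole second after the job is handed in: Centres: pots within 17 mm of their coasters, eraser within 18 mm of the cradle's (on its floor), slide box within 16 mm of the mat's along each mat axis and turned under 0.2 rad (either way round). Each rests directly on its place, tilted under 0.1 rad, slower than 20 mm/s (horizontal distance between red_pot and red_coaster below 0.017 m and z of red_pot in the frame of red_coaster between 0.002 and 0.007 m and linear speed of each of red_pot, yellow_pot, eraser, slide_box below 0.02 m/s and angle between each of red_pot, yellow_pot, eraser, slide_box's own z axis and vertical below 0.1 rad and horizontal distance between yellow_pot and yellow_coaster below 0.017 m and z of yellow_pot in the frame of yellow_coaster between 0.002 and 0.007 m and horizontal distance between eraser and cradle below 0.018 m and z of eraser in the frame of cradle between 0.002 and 0.007 m and x of slide_box in the frame of box_mat between -0.016 and 0.016 m and y of slide_box in the frame of box_mat between -0.016 and 0.016 m and z of slide_box in the frame of box_mat between 0.001 and 0.006 m and angle between the y axis of slide_box and the y axis of box_mat, either way round below 0.2 rad); the robot touches nothing.
It fails at once if the slide box is moved more than 30 mm while a pot still stands on it (distance of slide_box from where it was at the start of the episode above 0.03 m and contact force between any of red_pot, yellow_pot and slide_box above 0.1 N).
It fails at once if a piece of the kit is dropped or falls: away from its start, more than 40 mm up and touching nothing ((distance of eraser from where it was at the start of the episode above 0.03 m and height (world z) of eraser above 0.04 m and contact force between eraser and anything else below 0.005 N) or (distance of red_pot from where it was at the start of the episode above 0.03 m and height (world z) of red_pot above 0.04 m and contact force between red_pot and anything else below 0.005 N) or (distance of yellow_pot from where it was at the start of the episode above 0.03 m and height (world z) of yellow_pot above 0.04 m and contact force between yellow_pot and anything else below 0.005 N) or (distance of slide_box from where it was at the start of the episode above 0.03 m and height (world z) of slide_box above 0.04 m and contact force between slide_box and anything else below 0.005 N)).
It fails at once if a piece of the kit is tipped by more than 35 degrees (angle between any of eraser, red_pot, yellow_pot, slide_box's own z axis and vertical above 0.61 rad).
It fails at once if the beaker or the scissors are pushed by more than 20 mm (distance of any of beaker, scissors from where it was at the start of the episode above 0.02 m).
It also fails if it takes over 120 s, if anything falls off the work surface, if the arm or the gripper's body presses on something with over 40 N, if the wrist force passes 120 N, or if a joint passes its speed limit or range.

## Working session

There is one attempt and no reset: what is moved stays moved. The work goes in short steps, Python scripts to look and compute and a tool call to move; the robot and the scene stay as the last step left them, time stands still between calls to the robot, and variables do not carry over. Pictures are saved under pics/ and viewed, at most 14 in all, crops included, and the job is handed in when it is done.

Besides the shell and the picture viewer there is one more tool, called by a JSON object that holds its "api" and its "payload". step_arm: Moves the arm, as the interface text tells. Its arguments: {"type":"object","properties":{"plan":{"type":"array","items":{"type":"array","items":{"type":"array","items":{"type":"number"}}}},"grip":{"type":"number"},"squeeze":{"type":"number"}},"required":["plan"]}

```bash
ls; mkdir -p pics
python3 - <<'E'
from station import ctrl
import cv2
for n in("top","side"):
    im=ctrl.camera(n); cv2.imwrite(f"pics/{n}0.png",im[:,:,::-1]); m=ctrl.camera_model(n); print(n,m)
print(ctrl.get_obs())
E
```

```text
pics
top {'intrinsics': array([[379.41842809,   0.        , 281.33594877],
       [  0.        , 379.41842809, 211.53337254],
       [  0.        ,   0.        ,   1.        ]]), 'R': array([[-0.14150331, -0.98992737, -0.00454081],
       [-0.96221994,  0.13861767, -0.23434575],
       [ 0.23261471, -0.02879145, -0.97214271]]), 't': array([0.14095681, 0.51740353, 0.85894103])}
side {'intrinsics': array([[440.64769846,   0.        , 284.16606688],
       [  0.        , 440.64769846, 213.59555303],
       [  0.        ,   0.        ,   1.        ]]), 'R': array([[-0.97262374, -0.23230063,  0.00628288],
       [-0.12692486,  0.50838806, -0.85172276],
       [ 0.19466159, -0.82920323, -0.52395503]]), 't': array([0.50081491, 0.10618505, 1.02768157])}
{'time_s': 0.1, 'qpos': array([-1.25358973e+00,  3.00405209e-01,  1.52151214e+00,  2.04857986e-05,
        1.32071217e+00, -6.66219125e-02]), 'joint_vel': array([ 3.12716148e-04, -1.06867997e-03, -3.01550071e-03,  1.53796785e-03,
        1.42085099e-04, -7.19734770e-05]), 'tau': array([-3.27721118e-04, -5.32646656e+01, -3.53288162e+01,  7.09033920e-02,
        2.34648568e-02, -4.01061038e-05]), 'ee_pos': array([ 0.20586968, -0.50973403,  0.17915165]), 'eef_rot': array([-3.14055941e+00, -8.88258760e-05,  3.83823388e-01]), 'force': array([ 0.54452188, -0.07237661,  0.42789158]), 'moment': array([0.04203561, 0.03777782, 0.04088022]), 'grip_force': 0.0, 'grip_width': 0.09404574720147212}
```

View pics/top0.png

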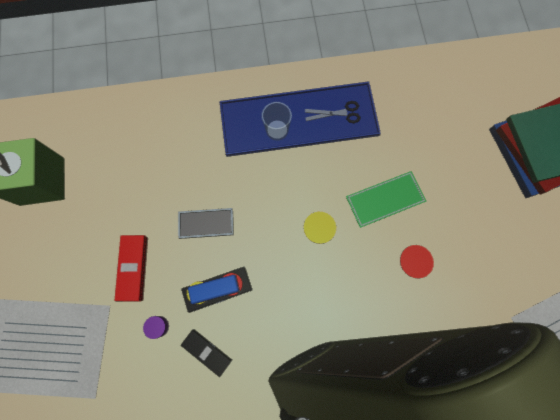

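View pics/side0.png

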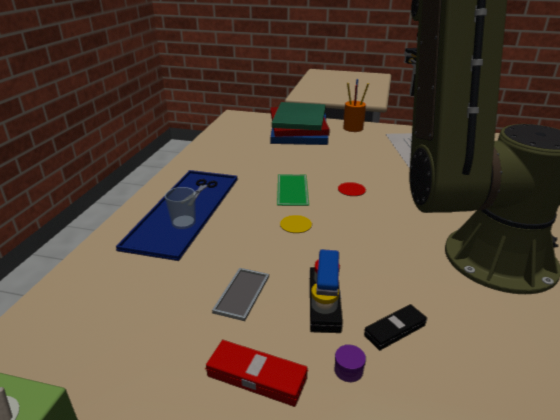

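Candidates (top view): black box with the stack at (217,289), smaller black box at (206,353), red box at (131,268). Pots: yellow and red under the eraser, purple one at (155,327). I choose the stack at (217,289). I'll check it in one crop and measure everything.

```bash
cat > h.py <<'E'
from station import ctrl
import numpy as np, cv2
def toworld(n,uv,z):
    m=ctrl.camera_model(n); K,R,t=m["intrinsics"],m["R"],m["t"]
    uv=np.atleast_2d(np.asarray(uv,float)); d=np.c_[uv,np.ones(len(uv))]@np.linalg.inv(K).T@R
    c=-R.T@t; s=(z-c[2])/d[:,2]; return (c+d*s[:,None])[:,:2]
def rect(n,mask,z):
    cs,_=cv2.findContours(mask.astype(np.uint8),cv2.RETR_EXTERNAL,cv2.CHAIN_APPROX_NONE)
    c=max(cs,key=cv2.contourArea)[:,0,:]
    w=toworld(n,c,z)*1000
    (cx,cy),(a,b),th=cv2.minAreaRect(w.astype(np.float32))
    if a>b: a,b,th=b,a,th+90      # th = direction of short side (x axis)
    th=(th+90)%180-90
    return np.round([cx,cy,a,b,th],1)
def masks(q,n,z,k=3):
    for d in ctrl.masks_of(q,n)[:k]:
        print(n,q,round(d["confidence"],2),np.round(d["at"]),d["pixels"].sum(),rect(n,d["pixels"],z))
def color(n,im,lo,hi,z,amin=60):
    hsv=cv2.cvtColor(im,cv2.COLOR_RGB2HSV); m=cv2.inRange(hsv,lo,hi)
    k,l,s,c=cv2.connectedComponentsWithStats(m)
    for i in range(1,k):
        if s[i,4]>amin: print(n,lo,np.round(c[i]),s[i,4],rect(n,l==i,z),"centroid",np.round(toworld(n,c[i],z)*1000,1))
E
python3 - <<'E'
from h import *
for n in("top","side"):
    im=ctrl.camera(n)
    for q,z in(("eraser",.096),("red_pot",.068),("yellow_pot",.068),("slide_box",.032),("red_coaster",.004),("yellow_coaster",.004),("cradle",.010),("box_mat",.003),):
        masks(q,n,z)
    color(n,im,(105,120,130),(125,255,255),.096)
    color(n,im,(25,150,100),(32,255,255),.004) if 0 else color(n,im,(20,190,120),(32,255,255),.004)
    color(n,im,(0,190,120),(5,255,255),.004)
    if n=="top": cv2.imwrite("pics/crop0.png",cv2.resize(im[250:390,100:290,::-1],None,fx=4,fy=4,interpolation=cv2.INTER_CUBIC))
E
```

```text
top eraser 0.69 [216. 288.] 872 [370.7 240.7  40.4 109.5   6.4]
top red_pot 0.67 [239. 279.] 56 [380.4 184.8   8.4  31.2 -82.4]
top yellow_pot 0.84 [153. 327.] 471 [306.8 384.1  47.4  56.6  -8.1]
top yellow_pot 0.43 [197. 282.] 13 [391.7 285.2   3.9  14.3   5.8]
top slide_box 0.93 [217. 298.] 497 [347.4 278.4  50.3 116.9 -19.4]
top slide_box 0.66 [132. 268.] 1843 [453.9 444.9  69.6 159.3  83.3]
top slide_box 0.59 [202. 352.] 1085 [234.  285.7  47.6 118.6 -44.2]
top red_coaster 0.85 [415. 260.] 912 [ 372.2 -252.2   79.8   83.4   -8.2]
top yellow_coaster 0.68 [317. 228.] 833 [492.2 -26.7  79.4  83.5  81.1]
top cradle 0.58 [204. 224.] 1475 [543.1 260.   71.5 140.7  -4. ]
top box_mat 0.85 [384. 199.] 2432 [ 542.1 -209.2   91.2  192.3   13.3]
top (105, 120, 130) [212. 289.] 739 [370.9 244.1  34.6 104.5   6.8] centroid [[370.7 244.1]]
top (0, 190, 120) [129. 268.] 1283 [458.1 460.4  57.6 159.1  82.2] centroid [[455.9 460.5]]
side eraser 0.67 [328. 271.] 948 [369.4 255.8  38.9 139.    7.5]
side eraser 0.26 [353. 191.] 295 [359.4 -83.5  67.2  69.5 -18.9]
side red_pot 0.49 [318. 269.] 59 [395
[... 264 characters left out ...]
.] 898 [369.8 259.8  60.2 185.5  10.6]
side red_coaster 0.6 [352. 188.] 317 [ 370.5 -257.6   81.3   81.4   14.1]
side yellow_coaster 0.96 [296. 225.] 457 [493.  -29.7  81.4  83.3 -76. ]
side cradle 0.93 [241. 295.] 1764 [542.1 261.3  76.1 149.9  -3.9]
side box_mat 0.92 [292. 191.] 967 [ 541.3 -215.3   89.4  194.9   12.8]
side (20, 190, 120) [296. 223.] 424 [490.6 -29.7  79.   80.3 -14.5] centroid [[491.4 -28.9]]
side (20, 190, 120) [321. 294.] 110 [384.8 220.1  28.9  55.2  56.5] centroid [[383.5 222.7]]
side (0, 190, 120) [351. 189.] 271 [ 371.1 -254.    74.8   78.4  -75.9] centroid [[ 370.9 -255. ]]
side (0, 190, 120) [258. 367.] 2416 [462.5 428.3  59.9 164.4  82.1] centroid [[458.5 430.5]]
```

View pics/crop0.png

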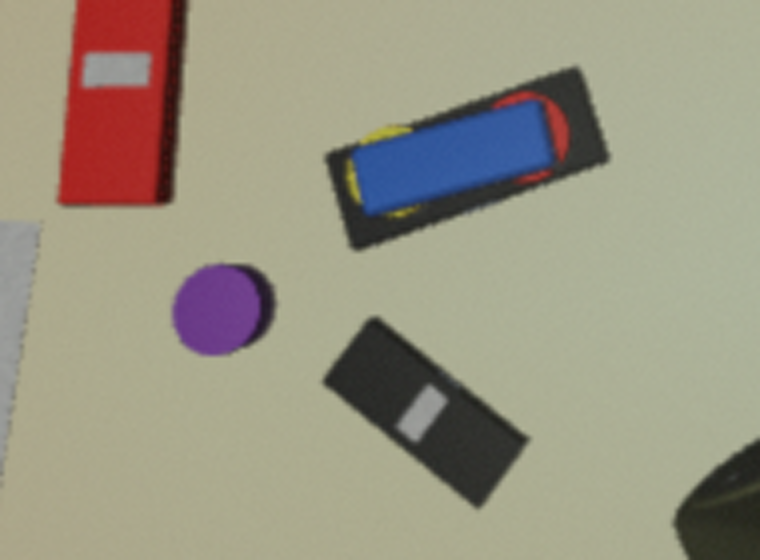

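The crop confirms the choice: the stack box has two lids (yellow left, red right) under the blue eraser, and the other black box is shorter. Next is a move helper.

```bash
cat > g.py <<'E'
import sys,numpy as np
from station import ctrl
from scipy.spatial.transform import Rotation as Ro
o=ctrl.get_obs(); p=np.array(o["ee_pos"]); R=Ro.from_euler("xyz",o["eef_rot"])
print("t",round(o["time_s"],1),"at mm",np.round(p*1000,1),"rpy",np.round(np.degrees(o["eef_rot"]),1),"w",round(o["grip_width"]*1000,1),"F",round(o["grip_force"],1))
for a in sys.argv[1:]:
    x,y,z,yaw=map(float,a.split(","))
    d=R.inv().apply(np.array([x,y,z])/1000-p)*1000/30
    w=(R.inv()*Ro.from_euler("xyz",[180,0,yaw],degrees=True)).as_rotvec(degrees=True)/6
    print(a,np.round(d,2),np.round(w,2), "rows",round(max(np.linalg.norm(d)*30/41.7,np.linalg.norm(w)*6/7.16),1))
E
python3 g.py 380,-240,180,60 420,-150,180,60
```

```text
t 1.0 at mm [ 206.  -510.   179.6] rpy [-180.    0.   22.] w 93.9 F 0.0
380,-240,180,60 [ 8.75 -6.17 -0.01] [-0.   -0.   -6.33] rows 7.7
420,-150,180,60 [ 1.111e+01 -8.450e+00 -1.000e-02] [-0.   -0.   -6.33] rows 10.0
```

{"api": "step_arm", "payload": {"plan": [[[8.75,-6.17,0,0,0,-6.3],[8.75,-6.17,0,0,0,-6.3],[8.75,-6.17,0,0,0,-6.3],[8.75,-6.17,0,0,0,-6.3],[8.75,-6.17,0,0,0,-6.3],[8.75,-6.17,0,0,0,-6.3],[8.75,-6.17,0,0,0,-6.3],[8.75,-6.17,0,0,0,-6.3]]], "grip": 1}}

```text
time_s: 1.67
ee_pos: [0.3811, -0.2375, 0.1799]
eef_rot: [3.141, -0.0, 1.045]
force: [0.0, -0.4, -0.6]
grip_width: 0.0941
grip_force: 0.0
```

```bash
python3 g.py 400,60,180,96.5
```

```text
t 1.7 at mm [ 381.1 -237.5  179.9] rpy [180.   -0.   59.9] w 94.1 F 0.0
400,60,180,96.5 [ 8.89 -4.43 -0.  ] [ 0.01 -0.   -6.11] rows 7.1
```

{"api": "step_arm", "payload": {"plan": [[[8.9,-4.43,0,0,0,-6.1],[8.9,-4.43,0,0,0,-6.1],[8.9,-4.43,0,0,0,-6.1],[8.9,-4.43,0,0,0,-6.1],[8.9,-4.43,0,0,0,-6.1],[8.9,-4.43,0,0,0,-6.1],[8.9,-4.43,0,0,0,-6.1],[8.9,-4.43,0,0,0,-6.1]]]}}

```text
time_s: 2.33
ee_pos: [0.3993, 0.0623, 0.1799]
eef_rot: [3.141, -0.001, 1.687]
force: [0.4, 0.1, 0.6]
grip_width: 0.0938
grip_force: 0.0
```

```bash
python3 g.py 371,243,150,96.6
```

```text
t 2.3 at mm [399.3  62.3 179.9] rpy [180.   -0.   96.7] w 93.8 F 0.0
371,243,150,96.6 [ 6.09 -0.24  1.  ] [ 0.01 -0.01  0.01] rows 4.4
```

{"api": "step_arm", "payload": {"plan": [[[6.1,-0.24,1,0,0,0],[6.1,-0.24,1,0,0,0],[6.1,-0.24,1,0,0,0],[6.1,-0.24,1,0,0,0],[6.1,-0.24,1,0,0,0],[6.1,-0.24,1,0,0,0],[6.1,-0.24,1,0,0,0],[6.1,-0.24,1,0,0,0]]]}}

```text
time_s: 3.0
ee_pos: [0.3722, 0.238, 0.1498]
eef_rot: [3.142, 0.0, 1.682]
force: [0.2, -0.3, -0.9]
grip_width: 0.0944
grip_force: 0.0
```

```bash
python3 g.py 371,243,78,96.6
python3 - <<'E'
from h import *
im=ctrl.camera("side"); cv2.imwrite("pics/s1.png",cv2.resize(im[200:360,240:440,::-1],None,fx=3,fy=3))
E
```

```text
t 3.0 at mm [372.2 238.  149.8] rpy [180.    0.   96.4] w 94.4 F 0.0
371,243,78,96.6 [ 0.17 -0.02  2.39] [ 0.    0.   -0.04] rows 1.7
```

View pics/s1.png

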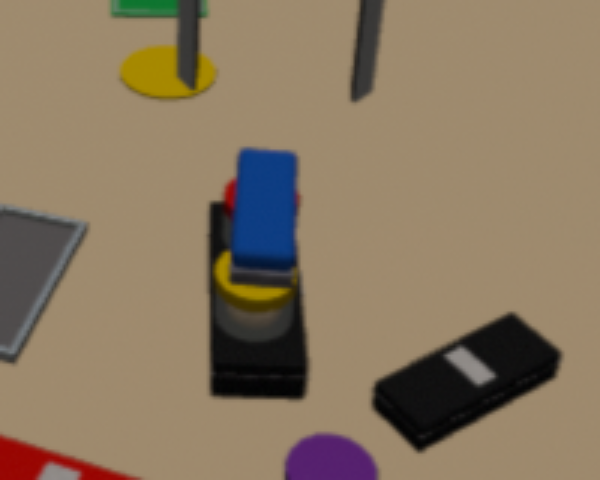

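The side crop shows the open fingers (tips at crop (190,88) and (362,100)) above and either side of the eraser's line, clear of everything. Descend, then close gently.

{"api": "step_arm", "payload": {"plan": [[[0.1,0,1,0,0,0],[0.15,0,1.7,0,0,0],[0.17,0,2.2,0,0,0],[0.17,0,2.4,0,0,0],[0.17,0,2.4,0,0,0],[0.17,0,2.4,0,0,0]]]}}

```text
time_s: 3.55
ee_pos: [0.372, 0.2433, 0.0784]
eef_rot: [3.141, -0.0, 1.681]
force: [-0.1, -0.0, 0.1]
grip_width: 0.094
grip_force: 0.0
```

{"api": "step_arm", "payload": {"plan": [[[0,0,0,0,0,0],[0,0,0,0,0,0],[0,0,0,0,0,0],[0,0,0,0,0,0],[0,0,0,0,0,0],[0,0,0,0,0,0],[0,0,0,0,0,0],[0,0,0,0,0,0]]], "grip": 0.36, "squeeze": 10}}

```text
time_s: 4.22
ee_pos: [0.3714, 0.2437, 0.0777]
eef_rot: [3.142, -0.0, 1.682]
force: [0.4, -0.8, -0.3]
grip_width: 0.0442
grip_force: 0.0
```

```bash
python3 g.py
```

```text
t 4.2 at mm [371.4 243.7  77.7] rpy [180.   -0.   96.4] w 44.2 F 0.0
```

{"api": "step_arm", "payload": {"plan": [[[0,0,0,0,0,0],[0,0,0,0,0,0],[0,0,0,0,0,0],[0,0,0,0,0,0],[0,0,0,0,0,0],[0,0,0,0,0,0]]], "grip": 0.2, "squeeze": 12}}

```text
time_s: 4.72
ee_pos: [0.3714, 0.2437, 0.0776]
eef_rot: [-3.142, -0.0, 1.682]
force: [-1.0, 0.5, -0.3]
grip_width: 0.0188
grip_force: 0.0
```

{"api": "step_arm", "payload": {"plan": [[[0,0,-0.2,0,0,0],[0,0,-0.5,0,0,0],[0,0,-1,0,0,0],[0,0,-1.6,0,0,0],[0,0,-1.6,0,0,0]]]}}

```text
time_s: 5.13
ee_pos: [0.3728, 0.2445, 0.1293]
eef_rot: [3.137, -0.002, 1.682]
force: [0.7, 0.2, 0.4]
grip_width: 0.0188
grip_force: 0.0
```

```bash
python3 g.py 542.5,260.5,120,86
python3 - <<'E'
from h import *
im=ctrl.camera("side"); cv2.imwrite("pics/s2.png",cv2.resize(im[200:360,240:440,::-1],None,fx=3,fy=3))
E
```

```text
t 5.1 at mm [372.8 244.5 129.3] rpy [ 1.797e+02 -1.000e-01  9.640e+01] w 18.8 F 0.0
542.5,260.5,120,86 [-0.1   5.68  0.34] [ 0.04 -0.02  1.73] rows 4.1
```

View pics/s2.png

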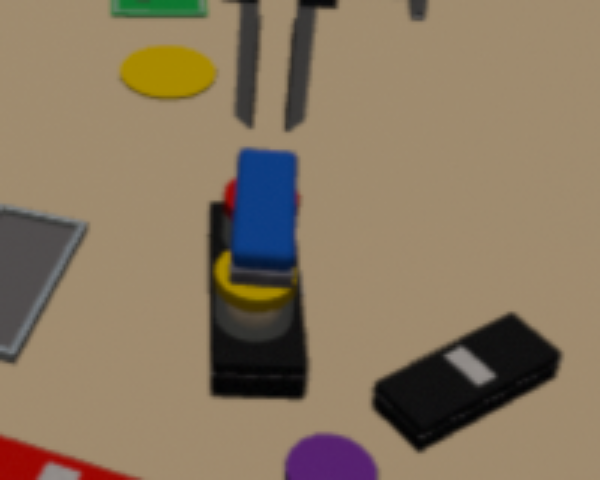

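The fingers passed above or beside the eraser: in the crop it is untouched at (265,208), with the finger tips at (245,125) and (292,128). Checking the geometry.

Run:
```python
from h import *
def proj(n,X):
    m=ctrl.camera_model(n); c=m["R"]@np.array(X)+m["t"]; p=m["intrinsics"]@c; return np.round(p[:2]/p[2],1)
for n in("top","side"): print(n,"tcp",proj(n,[.3728,.2445,.1293]),"eraser",proj(n,[.371,.243,.096]),"eraser ends",[proj(n,[.371-.114*s*.055,.243+.993*s*.055,.096]) for s in(-1,1)])
print(toworld("side",[[328,269]],.096))
im=ctrl.camera("top"); cv2.imwrite("pics/t2.png",cv2.resize(im[230:350,140:300,::-1],None,fx=4,fy=4))
masks("eraser","side",.096,1)
```

```text
top tcp [209.3 287.3] eraser [212.8 288.6] eraser ends [array([236.9, 282.2]), array([188.6, 295. ])]
side tcp [327.8 252.4] eraser [327.9 266. ] eraser ends [array([328.8, 249.2]), array([326.8, 284.7])]
[[0.36939573 0.25201661]]
side eraser 0.62 [329. 270.] 968 [369.4 256.8  41.3 137.    6.1]
```

View pics/t2.png

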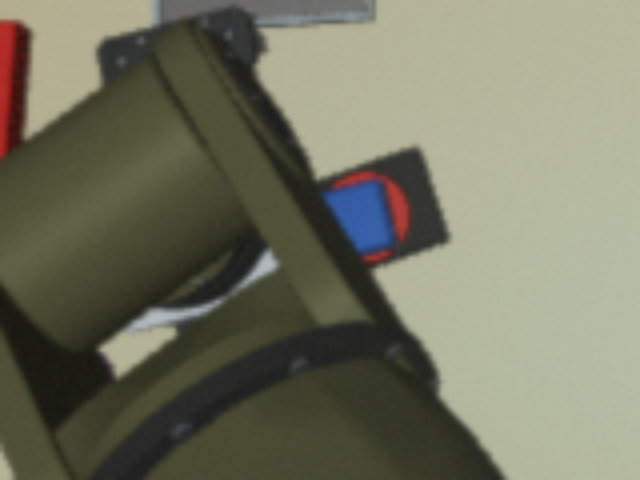

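Tip pixels predict (328,252) but show at (329,242). So the fingers are really about 20 mm higher than the reported TCP, which fits the missed grasp. I'll open, go 20 mm lower, and check with a picture before closing.

{"api": "step_arm", "payload": {"plan": [[[0,0,0,0,0,0],[0,0,0,0,0,0],[0,0,0,0,0,0],[0,0,0,0,0,0],[0,0,0,0,0,0],[0,0,0,0,0,0],[0,0,0,0,0,0],[0,0,0,0,0,0]]], "grip": 0.85}}

```text
time_s: 5.95
ee_pos: [0.3714, 0.2437, 0.1256]
eef_rot: [-3.142, -0.0, 1.682]
force: [0.3, 0.2, 0.3]
grip_width: 0.069
grip_force: 0.0
```

{"api": "step_arm", "payload": {"plan": [[[0,0,0,0,0,0],[0,0,0.6,0,0,0],[0,0,1.2,0,0,0],[0,0,1.7,0,0,0],[0,0,2.0,0,0,0],[0,0,2.3,0,0,0],[0,0,2.4,0,0,0],[0,0,2.4,0,0,0]]]}}

```text
time_s: 6.62
ee_pos: [0.3714, 0.2436, 0.0534]
eef_rot: [-3.141, 0.0, 1.682]
force: [0.4, 0.9, 1.0]
grip_width: 0.0798
grip_force: 0.0
```

```bash
python3 - <<'E'
from h import *
print(ctrl.grasp_offset)
im=ctrl.camera("side"); cv2.imwrite("pics/s3.png",cv2.resize(im[220:340,270:400,::-1],None,fx=4.5,fy=4.5,interpolation=cv2.INTER_CUBIC))
def proj(n,X):
    m=ctrl.camera_model(n); c=m["R"]@np.array(X)+m["t"]; p=m["intrinsics"]@c; return np.round(p[:2]/p[2],1)
p=ctrl.get_obs()["ee_pos"];print(p)
for dz in(0,.01,.02): print(dz,(proj("side",p+[0,0,dz])-[270,220])*4.5)
E
python3 g.py
```

```text
0.0188
[0.37158916 0.24378126 0.05388388]
0 [253.35 283.5 ]
0.01 [254.7  265.95]
0.02 [256.05 248.4 ]
t 6.7 at mm [371.6 243.8  53.9] rpy [180.   -0.   96.4] w 79.7 F 0.0
```

View pics/s3.png

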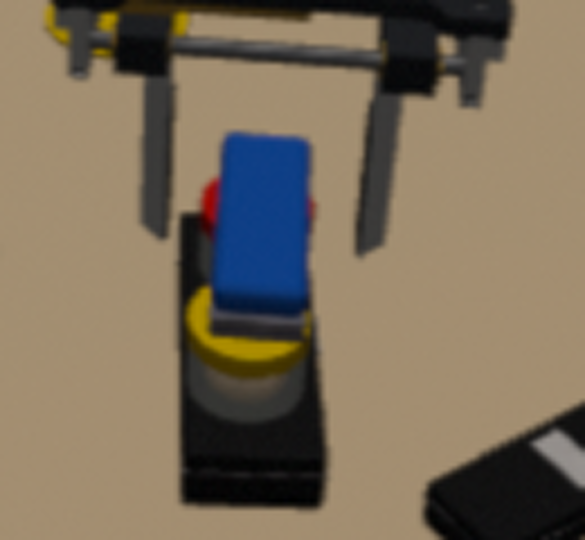

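The tips sit at crop (166,237) and (360,253), either side of the eraser and about 75–80 mm up, above the lids. Closing.

{"api": "step_arm", "payload": {"plan": [[[0,0,0,0,0,0],[0,0,0,0,0,0],[0,0,0,0,0,0],[0,0,0,0,0,0],[0,0,0,0,0,0],[0,0,0,0,0,0],[0,0,0,0,0,0],[0,0,0,0,0,0]]], "grip": 0.25, "squeeze": 10}}

```text
time_s: 7.33
ee_pos: [0.3715, 0.2437, 0.0537]
eef_rot: [3.142, -0.0, 1.682]
force: [-1.1, 0.1, 0.7]
grip_width: 0.0399
grip_force: 10.0
```

```bash
python3 g.py
```

```text
t 7.3 at mm [371.5 243.7  53.7] rpy [180.   -0.   96.4] w 39.9 F 10.0
```

{"api": "step_arm", "payload": {"plan": [[[0,0,-0.2,0,0,0],[0,0,-0.5,0,0,0],[0,0,-1,0,0,0],[0,0,-1.6,0,0,0],[0,0,-2.0,0,0,0],[0,0,-2.0,0,0,0]]]}}

```text
time_s: 7.83
ee_pos: [0.3726, 0.2443, 0.1166]
eef_rot: [3.137, -0.002, 1.682]
force: [0.5, 0.4, 0.2]
grip_width: 0.0396
grip_force: 10.0
```

```bash
python3 g.py 542.5,260.5,100,86
python3 - <<'E'
from h import *
im=ctrl.camera("side"); cv2.imwrite("pics/s4.png",cv2.resize(im[190:350,240:440,::-1],None,fx=3,fy=3))
masks("eraser","side",.096+.060,1); 
color("side",im,(20,190,120),(32,255,255),.068)
color("side",im,(0,190,120),(5,255,255),.068)
E
```

```text
t 7.8 at mm [372.6 244.3 116.6] rpy [ 1.798e+02 -1.000e-01  9.640e+01] w 39.6 F 10.0
542.5,260.5,100,86 [-0.1   5.69  0.58] [ 0.04 -0.02  1.73] rows 4.1
side eraser 0.72 [331. 246.] 985 [370.1 255.4  39.4 141.5   7.1]
side (20, 190, 120) [296. 224.] 429 [471.2  68.   70.9  73.2 -14.5] centroid [[471.7  68.6]]
side (20, 190, 120) [325. 290.] 391 [368.9 281.5  47.6  49.7 -76.2] centroid [[368.9 281.8]]
side (0, 190, 120) [325. 269.] 65 [382.1 217.5  19.6  46.3  69.8] centroid [[378.9 219.8]]
side (0, 190, 120) [258. 367.] 2428 [445.6 478.6  53.8 147.1  82.1] centroid [[442.1 480.5]]
```

View pics/s4.png

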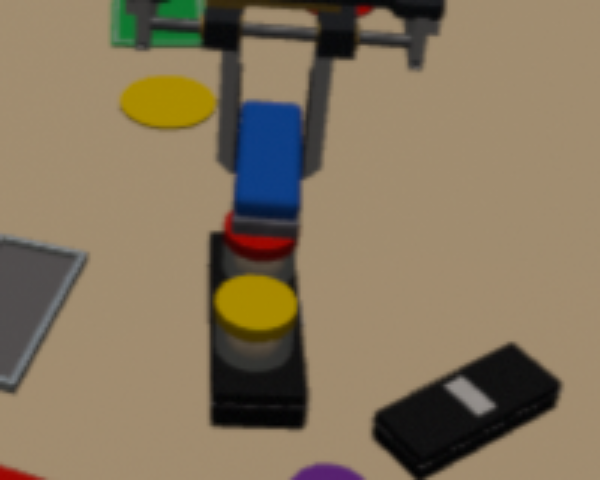

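The eraser is held level (crop (268,160)) and the pots still stand on the box, yellow lid at (256,300). On to the cradle.

{"api": "step_arm", "payload": {"plan": [[[-0.1,1,0.3,0,0,0.4],[-0.1,2,0.6,0,0,0.8],[-0.1,3,0.6,0,0,1.2],[-0.1,4,0.6,0,0,1.7],[-0.1,5,0.6,0,0,1.7],[-0.1,5.7,0.6,0,0,1.7],[-0.1,5.7,0.6,0,0,1.7],[-0.1,5.7,0.6,0,0,1.7]]]}}

```text
time_s: 8.6
ee_pos: [0.5414, 0.2593, 0.0939]
eef_rot: [-3.139, 0.001, 1.504]
force: [-0.2, -0.6, -0.1]
grip_width: 0.04
grip_force: 10.0
```

```bash
python3 g.py 542.5,260.5,50,86 542.5,260.5,-5,86
```

```text
t 8.6 at mm [541.4 259.3  93.9] rpy [-1.799e+02  1.000e-01  8.620e+01] w 40.0 F 10.0
542.5,260.5,50,86 [0.04 0.04 1.46] [-0.02  0.01  0.03] rows 1.1
542.5,260.5,-5,86 [0.05 0.04 3.3 ] [-0.02  0.01  0.03] rows 2.4
```

{"api": "step_arm", "payload": {"plan": [[[0,0,1,0,0,0],[0,0,2,0,0,0],[0.03,0.03,2.5,0,0,0],[0.03,0.03,2.8,0,0,0],[0.03,0.03,2.8,0,0,0],[0.03,0.03,2.8,0,0,0]]]}}

```text
time_s: 9.1
ee_pos: [0.5424, 0.2607, 0.0122]
eef_rot: [3.142, -0.0, 1.505]
force: [0.0, 0.5, 0.6]
grip_width: 0.0401
grip_force: 10.0
```

```bash
python3 g.py 542.5,260.5,-10,86
python3 - <<'E'
from h import *
im=ctrl.camera("side"); cv2.imwrite("pics/s5.png",cv2.resize(im[220:350,180:340,::-1],None,fx=4,fy=4))
im=ctrl.camera("top")
color("top",im,(20,190,100),(32,255,255),.068,30)
color("top",im,(0,190,100),(5,255,255),.068,30)
E
```

```text
t 9.1 at mm [542.4 260.7  12.2] rpy [180.   -0.   86.2] w 40.1 F 10.0
542.5,260.5,-10,86 [-0.01  0.    0.74] [ 0.   -0.    0.03] rows 0.5
top (0, 190, 100) [130. 268.] 1301 [448.6 435.3  54.6 148.4  82.2] centroid [[446.9 435.3]]
```

View pics/s5.png

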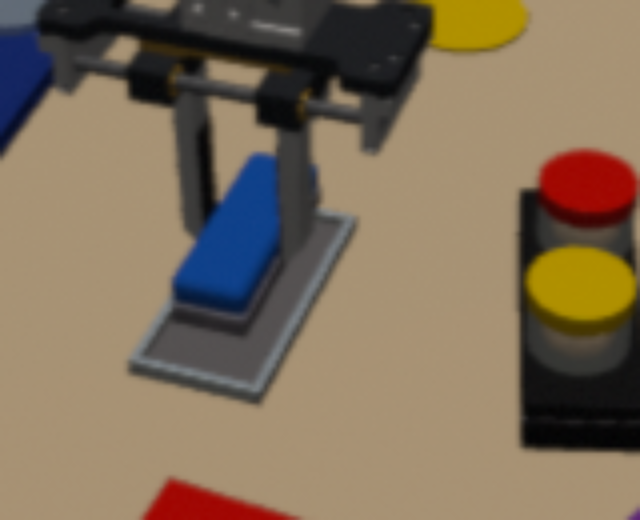

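The eraser hangs about 20 mm over the cradle and lines up with it. Lowering slowly, watching the force.

{"api": "step_arm", "payload": {"plan": [[[0,0,0.3,0,0,0],[0,0,0.5,0,0,0],[0,0,0.6,0,0,0],[0,0,0.65,0,0,0],[0,0,0.7,0,0,0],[0,0,0.7,0,0,0],[0,0,0.7,0,0,0]]]}}

```text
time_s: 9.78
ee_pos: [0.5427, 0.2606, -0.0093]
eef_rot: [3.142, -0.0, 1.504]
force: [-0.6, 0.3, 0.1]
grip_width: 0.0395
grip_force: 10.0
```

{"api": "step_arm", "payload": {"plan": [[[0,0,0.03,0,0,0],[0,0,0.06,0,0,0],[0,0,0.06,0,0,0]]]}}

```text
time_s: 10.03
ee_pos: [0.5429, 0.2607, -0.0104]
eef_rot: [3.141, -0.0, 1.504]
force: [-2.5, -0.9, 6.4]
grip_width: 0.0401
grip_force: 10.0
```

Contact (6 N). Release with a small opening first, then rise.

{"api": "step_arm", "payload": {"plan": [[[0,0,0,0,0,0],[0,0,0,0,0,0],[0,0,0,0,0,0],[0,0,0,0,0,0]]], "grip": 0.55}}

```text
time_s: 10.37
ee_pos: [0.5427, 0.2606, -0.0112]
eef_rot: [-3.142, -0.0, 1.504]
force: [0.1, 0.6, 0.5]
grip_width: 0.0517
grip_force: 0.0
```

{"api": "step_arm", "payload": {"plan": [[[0,0,-0.3,0,0,0],[0,0,-1,0,0,0],[0,0,-2,0,0,0],[0,0,-3,0,0,0],[0,0,-4,0,0,0],[0,0,-4,0,0,0]]]}}

```text
time_s: 10.87
ee_pos: [0.545, 0.2616, 0.1159]
eef_rot: [3.133, -0.004, 1.504]
force: [0.6, 0.7, 1.1]
grip_width: 0.0516
grip_force: 0.0
```

```bash
python3 - <<'E'
from h import *
im=ctrl.camera("side")
masks("eraser","side",.032,1); masks("cradle","side",.010,1)
color("side",im,(20,190,120),(32,255,255),.068)
color("side",im,(0,190,120),(5,255,255),.068)
masks("red_pot","side",.068,2);masks("yellow_pot","side",.068,2)
im=ctrl.camera("top")
color("top",im,(20,190,80),(32,255,255),.068,30)
color("top",im,(0,190,80),(5,255,255),.068,30)
masks("red_pot","top",.068,2);masks("yellow_pot","top",.068,2)
masks("slide_box","top",.032,3)
E
python3 g.py 369,280,110,96.5
```

```text
side eraser 0.94 [242. 286.] 1038 [536.8 272.3  52.4 133.   -5. ]
side cradle 0.76 [244. 310.] 687 [542.6 263.6  74.5 149.7  -3.9]
side (20, 190, 120) [296. 224.] 429 [471.2  68.   70.9  73.2 -14.5] centroid [[471.7  68.6]]
side (20, 190, 120) [325. 290.] 389 [368.9 281.5  47.6  49.7 -76.2] centroid [[368.9 281.9]]
side (0, 190, 120) [351. 189.] 271 [ 363.9 -133.7   67.1   70.3  -75.9] centroid [[ 363.6 -134.6]]
side (0, 190, 120) [327. 265.] 284 [378.  204.4  45.7  47.4 -76.1] centroid [[377.7 204.9]]
side (0, 190, 120) [258. 367.] 2430 [445.8 478.5  53.8 147.5  82.2] centroid [[442.1 480.4]]
side red_pot 0.87 [328. 272.] 545 [374.7 217.9  48.6  81.2  10. ]
side yellow_pot 0.79 [323. 298.] 744 [365.7 299.1  49.1  84.8  10.4]
side yellow_pot 0.59 [349. 364.] 988 [304.7 437.9  48.9  72.    4.6]
top (0, 190, 80) [128. 271.] 1162 [448.4 434.   57.3 148.5  82.2] centroid [[440.5 438.5]]
top yellow_pot 0.59 [144. 333.] 17 [302.5 407.9   4.5  15.5  86.7]
top slide_box 0.85 [129. 270.] 1530 [454.9 450.2  66.9 161.5  86.8]
t 11.3 at mm [542.4 260.5 108.1] rpy [-179.9    0.    86.2] w 51.5 F 0.0
369,280,110,96.5 [ 0.27 -5.81 -0.06] [-0.01  0.   -1.72] rows 4.2
```

Yellow pot at (369,282) and red pot at (378,205), in mm. Go above the yellow pot, fingers open.

{"api": "step_arm", "payload": {"plan": [[[0.27,-1.3,0,0,0,-0.5],[0.27,-2.6,0,0,0,-1],[0.29,-3.9,0,0,0,-1.7],[0.31,-5.2,0,0,0,-1.7],[0.32,-5.82,0,0,0,-1.7],[0.32,-5.82,0,0,0,-1.7],[0.32,-5.82,0,0,0,-1.7],[0.32,-5.82,0,0,0,-1.7]]], "grip": 1}}

```text
time_s: 11.98
ee_pos: [0.3698, 0.2819, 0.1089]
eef_rot: [3.141, -0.0, 1.682]
force: [-0.2, -0.5, -0.4]
grip_width: 0.0934
grip_force: 0.0
```

{"api": "step_arm", "payload": {"plan": [[[0,0,0,0,0,0],[0,0,0,0,0,0],[0,0,0,0,0,0]]]}}

```text
time_s: 12.23
ee_pos: [0.3696, 0.2815, 0.1086]
eef_rot: [-3.141, 0.0, 1.682]
force: [0.3, 0.9, -0.1]
grip_width: 0.094
grip_force: 0.0
```

```bash
python3 g.py 369,281.5,21,96.5
```

```text
t 12.2 at mm [369.6 281.5 108.6] rpy [-180.     0.    96.3] w 94.0 F 0.0
369,281.5,21,96.5 [ 0.   -0.02  2.92] [-0.    0.   -0.03] rows 2.1
```

{"api": "step_arm", "payload": {"plan": [[[0,0,1,0,0,0],[0,0,2,0,0,0],[0,0,2.5,0,0,0],[0,0,2.8,0,0,0],[0,0,2.9,0,0,0],[0,0,2.9,0,0,0]]]}}

```text
time_s: 12.73
ee_pos: [0.3693, 0.2817, 0.0218]
eef_rot: [-3.141, 0.0, 1.682]
force: [-0.0, 0.0, 0.1]
grip_width: 0.0943
grip_force: 0.0
```

{"api": "step_arm", "payload": {"plan": [[[0,0,0,0,0,0],[0,0,0,0,0,0],[0,0,0,0,0,0],[0,0,0,0,0,0],[0,0,0,0,0,0],[0,0,0,0,0,0],[0,0,0,0,0,0],[0,0,0,0,0,0]]], "grip": 0.4, "squeeze": 10}}

```text
time_s: 13.4
ee_pos: [0.3691, 0.2818, 0.022]
eef_rot: [3.141, -0.0, 1.682]
force: [-0.5, -0.3, 2.1]
grip_width: 0.0518
grip_force: 10.0
```

{"api": "step_arm", "payload": {"plan": [[[0,0,-0.2,0,0,0],[0,0,-0.6,0,0,0],[0,0,-1.2,0,0,0],[0,0,-2.0,0,0,0],[0,0,-2.5,0,0,0],[0,0,-2.5,0,0,0],[0,0,-2.5,0,0,0]]]}}

```text
time_s: 13.98
ee_pos: [0.3693, 0.2819, 0.0972]
eef_rot: [3.14, -0.001, 1.682]
force: [0.9, -0.9, -0.4]
grip_width: 0.0514
grip_force: 10.0
```

```bash
python3 g.py 440,60,97,90 492,-28,97,90
python3 - <<'E'
from h import *
im=ctrl.camera("side"); cv2.imwrite("pics/s6.png",cv2.resize(im[190:350,220:420,::-1],None,fx=3,fy=3))
E
```

```text
t 14.0 at mm [369.3 281.9  97.2] rpy [179.9  -0.   96.4] w 51.4 F 10.0
440,60,97,90 [-7.61  1.52  0.  ] [ 0.01 -0.01  1.07] rows 5.6
492,-28,97,90 [-10.72   2.92   0.  ] [ 0.01 -0.01  1.07] rows 8.0
```

View pics/s6.png

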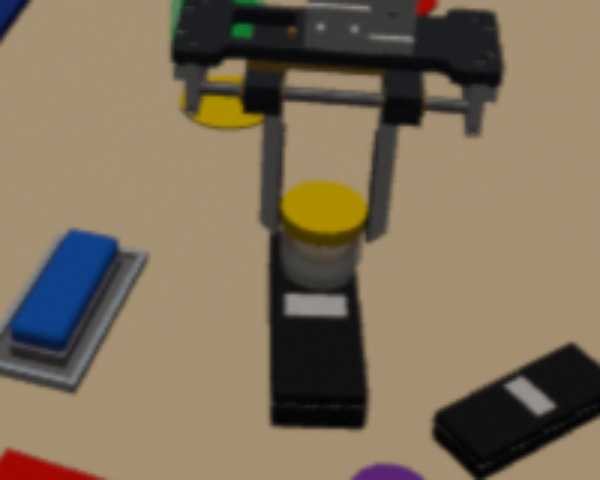

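The yellow pot is held upright (crop (322,230)), and the eraser lies in the cradle (65,290). On to the yellow coaster.

{"api": "step_arm", "payload": {"plan": [[[-1,0.25,0,0,0,0.3],[-2.2,0.5,0,0,0,0.6],[-3.4,0.75,0,0,0,0.9],[-4.6,1.0,0,0,0,1],[-5.8,1.25,0,0,0,1],[-6.8,1.45,0,0,0,1],[-7.6,1.5,0,0,0,1],[-7.6,1.5,0,0,0,1]]]}}

```text
time_s: 14.7
ee_pos: [0.4391, 0.057, 0.0956]
eef_rot: [-3.139, 0.001, 1.574]
force: [0.5, 0.7, -0.9]
grip_width: 0.0521
grip_force: 10.0
```

```bash
python3 g.py 492,-28,60,90
```

```text
t 14.7 at mm [439.1  57.   95.6] rpy [-179.9    0.    90.2] w 52.1 F 10.0
492,-28,60,90 [-2.84  1.76  1.18] [-0.02  0.01  0.03] rows 2.5
```

{"api": "step_arm", "payload": {"plan": [[[-0.8,0.5,0.3,0,0,0],[-1.7,1.1,0.6,0,0,0],[-2.5,1.6,1,0,0,0],[-2.84,1.76,1.2,0,0,0],[-2.84,1.76,1.2,0,0,0],[-2.84,1.76,1.2,0,0,0],[-2.84,1.76,1.2,0,0,0]]]}}

```text
time_s: 15.28
ee_pos: [0.492, -0.0236, 0.0608]
eef_rot: [-3.141, -0.0, 1.578]
force: [-1.0, -0.0, -0.1]
grip_width: 0.0515
grip_force: 10.0
```

```bash
python3 g.py 492,-28,-4,90
```

```text
t 15.3 at mm [492.  -23.6  60.8] rpy [-180.    -0.    90.4] w 51.5 F 10.0
492,-28,-4,90 [-0.15  0.    2.16] [-0.01 -0.    0.07] rows 1.6
```

{"api": "step_arm", "payload": {"plan": [[[-0.15,0,0.6,0,0,0],[-0.15,0,1.2,0,0,0],[-0.15,0,1.7,0,0,0],[-0.15,0,2.0,0,0,0],[-0.15,0,2.13,0,0,0],[-0.15,0,2.13,0,0,0],[-0.15,0,2.13,0,0,0]]]}}

```text
time_s: 15.87
ee_pos: [0.4929, -0.0288, -0.0023]
eef_rot: [3.141, 0.0, 1.578]
force: [0.5, -0.0, -0.1]
grip_width: 0.0517
grip_force: 10.0
```

{"api": "step_arm", "payload": {"plan": [[[0,0,0.05,0,0,0],[0,0,0.1,0,0,0],[0,0,0.1,0,0,0]]]}}

```text
time_s: 16.12
ee_pos: [0.4927, -0.0291, -0.0059]
eef_rot: [3.141, 0.0, 1.578]
force: [-1.2, -0.2, -0.1]
grip_width: 0.0513
grip_force: 10.0
```

{"api": "step_arm", "payload": {"plan": [[[0,0,0.03,0,0,0],[0,0,0.05,0,0,0],[0,0,0.05,0,0,0]]]}}

```text
time_s: 16.37
ee_pos: [0.4928, -0.0292, -0.0067]
eef_rot: [3.141, 0.0, 1.578]
force: [-5.2, -1.1, 10.6]
grip_width: 0.0517
grip_force: 10.0
```

{"api": "step_arm", "payload": {"plan": [[[0,0,0,0,0,0],[0,0,0,0,0,0],[0,0,0,0,0,0],[0,0,0,0,0,0],[0,0,0,0,0,0]]], "grip": 0.85}}

```text
time_s: 16.78
ee_pos: [0.4926, -0.0292, -0.0076]
eef_rot: [-3.142, -0.0, 1.578]
force: [0.1, -0.3, 0.6]
grip_width: 0.079
grip_force: 0.0
```

{"api": "step_arm", "payload": {"plan": [[[0,0,-0.3,0,0,0],[0,0,-1,0,0,0],[0,0,-2,0,0,0],[0,0,-3,0,0,0],[0,0,-3.7,0,0,0],[0,0,-3.7,0,0,0],[0,0,-3.7,0,0,0]]]}}

```text
time_s: 17.37
ee_pos: [0.4931, -0.0292, 0.1047]
eef_rot: [3.139, 0.0, 1.578]
force: [0.2, 0.8, -0.6]
grip_width: 0.0798
grip_force: 0.0
```

```bash
python3 - <<'E'
from h import *
im=ctrl.camera("side")
color("side",im,(20,190,120),(32,255,255),.040)
color("side",im,(0,190,120),(5,255,255),.068)
E
python3 g.py 377.5,205,105,96.5
```

```text
side (20, 190, 120) [296. 211.] 152 [492.4 -29.8  44.3  48.8 -76. ] centroid [[492.  -30.1]]
side (20, 190, 120) [296. 226.] 206 [480.2  29.   61.9  76.3 -80.9] centroid [[477.4  36. ]]
side (0, 190, 120) [351. 189.] 264 [ 364.5 -136.3   61.8   70.3  -75.9] centroid [[ 363.8 -135.5]]
side (0, 190, 120) [327. 265.] 283 [378.  204.4  45.7  47.4 -76.1] centroid [[377.7 204.7]]
side (0, 190, 120) [258. 367.] 2402 [445.9 478.2  53.5 147.3  82.1] centroid [[442.3 480.1]]
t 17.4 at mm [492.4 -29.1 103.5] rpy [180.    0.   90.4] w 79.8 F 0.0
377.5,205,105,96.5 [ 7.83 -3.78 -0.05] [ 0.    0.   -1.02] rows 6.3
```

Yellow pot placed at (492,-30). Red pot next.

{"api": "step_arm", "payload": {"plan": [[[1.3,-0.6,0,0,0,-0.3],[2.6,-1.3,0,0,0,-0.6],[3.9,-1.9,0,0,0,-1],[5.2,-2.5,0,0,0,-1],[6.5,-3.1,0,0,0,-1],[7.83,-3.78,0,0,0,-1],[7.83,-3.78,0,0,0,-1],[7.83,-3.78,0,0,0,-1]]], "grip": 1}}

```text
time_s: 18.08
ee_pos: [0.3758, 0.2067, 0.1024]
eef_rot: [-3.14, 0.0, 1.686]
force: [0.1, 0.8, -0.2]
grip_width: 0.0937
grip_force: 0.0
```

{"api": "step_arm", "payload": {"plan": [[[0,0,0,0,0,0],[0,0,0,0,0,0]]]}}

```text
time_s: 18.25
ee_pos: [0.3778, 0.2041, 0.1029]
eef_rot: [-3.141, 0.0, 1.682]
force: [-0.1, -0.5, 0.4]
grip_width: 0.094
grip_force: 0.0
```

```bash
python3 g.py 377.5,204.5,21.5,96.5
```

```text
t 18.2 at mm [377.8 204.1 102.9] rpy [-179.9    0.    96.4] w 94.0 F 0.0
377.5,204.5,21.5,96.5 [ 0.02 -0.    2.71] [-0.01  0.   -0.02] rows 2.0
```

{"api": "step_arm", "payload": {"plan": [[[0,0,1,0,0,0],[0,0,2,0,0,0],[0,0,2.4,0,0,0],[0,0,2.6,0,0,0],[0,0,2.7,0,0,0],[0,0,2.7,0,0,0]]]}}

```text
time_s: 18.75
ee_pos: [0.378, 0.2044, 0.0224]
eef_rot: [-3.141, 0.0, 1.681]
force: [-0.6, -0.4, 0.2]
grip_width: 0.094
grip_force: 0.0
```

{"api": "step_arm", "payload": {"plan": [[[0,0,0,0,0,0],[0,0,0,0,0,0],[0,0,0,0,0,0],[0,0,0,0,0,0],[0,0,0,0,0,0],[0,0,0,0,0,0],[0,0,0,0,0,0],[0,0,0,0,0,0]]], "grip": 0.4, "squeeze": 10}}

```text
time_s: 19.42
ee_pos: [0.3777, 0.205, 0.0226]
eef_rot: [3.141, -0.0, 1.682]
force: [-1.4, 0.2, 1.5]
grip_width: 0.0517
grip_force: 10.0
```

{"api": "step_arm", "payload": {"plan": [[[0,0,-0.2,0,0,0],[0,0,-0.6,0,0,0],[0,0,-1.2,0,0,0],[0,0,-2.0,0,0,0],[0,0,-2.5,0,0,0],[0,0,-2.5,0,0,0],[0,0,-2.5,0,0,0]]]}}

```text
time_s: 20.0
ee_pos: [0.3778, 0.205, 0.0978]
eef_rot: [3.14, -0.0, 1.682]
force: [-0.0, 1.8, -1.6]
grip_width: 0.0516
grip_force: 10.0
```

```bash
python3 g.py 390,-30,97,80 372,-254,97,70
python3 - <<'E'
from h import *
im=ctrl.camera("side")
color("side",im,(0,190,120),(5,255,255),.068+.075)
E
```

```text
t 20.0 at mm [377.8 205.   97.8] rpy [179.9  -0.   96.4] w 51.6 F 10.0
390,-30,97,80 [-7.83 -0.47  0.02] [ 0.01 -0.01  2.73] rows 5.6
372,-254,97,70 [-15.18  -1.89   0.02] [ 0.01 -0.01  4.4 ] rows 11.0
side (0, 190, 120) [329. 234.] 285 [376.5 204.1  44.8  49.  -76.1] centroid [[376.9 204.5]]
side (0, 190, 120) [258. 367.] 2431 [426.  537.2  46.6 127.3  82.2] centroid [[423.1 538.8]]
```

{"api": "step_arm", "payload": {"plan": [[[-1,0,0,0,0,0.4],[-2.2,-0.1,0,0,0,0.8],[-3.4,-0.2,0,0,0,1.2],[-4.6,-0.3,0,0,0,1.7],[-5.8,-0.4,0,0,0,2.2],[-7,-0.5,0,0,0,2.7],[-7.8,-0.5,0,0,0,2.7],[-7.8,-0.5,0,0,0,2.7]]]}}

```text
time_s: 20.72
ee_pos: [0.3883, -0.0324, 0.0964]
eef_rot: [-3.14, 0.001, 1.396]
force: [0.0, 0.4, -0.4]
grip_width: 0.0521
grip_force: 10.0
```

```bash
python3 g.py 372,-254,65,70
```

```text
t 20.7 at mm [388.3 -32.4  96.4] rpy [-179.9    0.    80. ] w 52.1 F 10.0
372,-254,65,70 [-7.37  0.75  1.05] [-0.01  0.01  1.66] rows 5.4
```

{"api": "step_arm", "payload": {"plan": [[[-1.2,0.1,0.1,0,0,0.4],[-2.4,0.2,0.2,0,0,0.8],[-3.6,0.35,0.3,0,0,1.2],[-4.8,0.5,0.5,0,0,1.6],[-6,0.6,0.7,0,0,1.6],[-7,0.7,0.9,0,0,1.6],[-7.4,0.75,1,0,0,1.6],[-7.4,0.75,1,0,0,1.6]]]}}

```text
time_s: 21.38
ee_pos: [0.3723, -0.2528, 0.0658]
eef_rot: [-3.139, -0.001, 1.23]
force: [0.9, 0.6, -0.5]
grip_width: 0.0517
grip_force: 10.0
```

{"api": "step_arm", "payload": {"plan": [[[0,0,0,0,0,0],[0,0,0,0,0,0]]]}}

```text
time_s: 21.55
ee_pos: [0.3731, -0.2505, 0.0672]
eef_rot: [-3.141, -0.001, 1.233]
force: [0.5, -0.0, -0.9]
grip_width: 0.0516
grip_force: 10.0
```

```bash
python3 g.py 372,-254,-4,70
```

```text
t 21.6 at mm [ 373.1 -250.5   67.2] rpy [-179.9   -0.    70.6] w 51.6 F 10.0
372,-254,-4,70 [-0.13  0.01  2.37] [-0.01 -0.    0.11] rows 1.7
```

{"api": "step_arm", "payload": {"plan": [[[-0.12,0,0.6,0,0,0],[-0.12,0,1.2,0,0,0],[-0.12,0,1.8,0,0,0],[-0.12,0,2.2,0,0,0],[-0.12,0,2.35,0,0,0],[-0.12,0,2.35,0,0,0],[-0.12,0,2.35,0,0,0]]]}}

```text
time_s: 22.13
ee_pos: [0.3724, -0.2548, -0.0024]
eef_rot: [3.141, 0.0, 1.233]
force: [0.8, 0.3, -0.1]
grip_width: 0.0523
grip_force: 10.0
```

{"api": "step_arm", "payload": {"plan": [[[0,0,0.03,0,0,0],[0,0,0.06,0,0,0],[0,0,0.06,0,0,0]]]}}

```text
time_s: 22.38
ee_pos: [0.3721, -0.2553, -0.0044]
eef_rot: [3.141, 0.0, 1.232]
force: [0.8, 0.3, -1.6]
grip_width: 0.0515
grip_force: 10.0
```

Contact is expected near -5.9 mm.

{"api": "step_arm", "payload": {"plan": [[[0,0,0.03,0,0,0],[0,0,0.06,0,0,0],[0,0,0.06,0,0,0]]]}}

```text
time_s: 22.63
ee_pos: [0.3721, -0.2555, -0.006]
eef_rot: [3.141, 0.0, 1.232]
force: [-1.9, 1.2, 9.2]
grip_width: 0.052
grip_force: 10.0
```

{"api": "step_arm", "payload": {"plan": [[[0,0,0,0,0,0],[0,0,0,0,0,0],[0,0,0,0,0,0],[0,0,0,0,0,0],[0,0,0,0,0,0]]], "grip": 0.85}}

```text
time_s: 23.05
ee_pos: [0.3719, -0.2552, -0.0067]
eef_rot: [-3.142, -0.0, 1.232]
force: [0.4, -0.3, -0.6]
grip_width: 0.0788
grip_force: 0.0
```

{"api": "step_arm", "payload": {"plan": [[[0,0,-0.3,0,0,0],[0,0,-1,0,0,0],[0,0,-2,0,0,0],[0,0,-3,0,0,0],[0,0,-4,0,0,0],[0,0,-4,0,0,0],[0,0,-4,0,0,0]]]}}

```text
time_s: 23.63
ee_pos: [0.3724, -0.2557, 0.1149]
eef_rot: [3.138, 0.001, 1.232]
force: [-0.0, 0.6, -1.3]
grip_width: 0.0799
grip_force: 0.0
```

```bash
python3 - <<'E'
from h import *
for n in("side","top"):
    im=ctrl.camera(n); print(n)
    color(n,im,(20,170,100),(32,255,255),.040); color(n,im,(0,190,100),(5,255,255),.040)
    masks("slide_box",n,.032); masks("eraser",n,.032,1); masks("cradle",n,.010,1); masks("box_mat",n,.003,1)
cv2.imwrite("pics/t7.png",cv2.resize(im[190:380,100:340,::-1],None,fx=3.2,fy=3.2,interpolation=cv2.INTER_CUBIC))
E
python3 g.py 390,-30,114,85
```

```text
side
side (20, 170, 100) [296. 211.] 166 [491.8 -29.4  48.8  49.   58.5] centroid [[492.3 -30.1]]
side (20, 170, 100) [295. 226.] 243 [479.5  29.3  67.2  76.1 -76. ] centroid [[478.4  36.5]]
side (0, 190, 100) [352. 178.] 100 [ 371.5 -256.2   44.7   46.4   64.3] centroid [[ 371.8 -256.3]]
side (0, 190, 100) [351. 191.] 141 [ 366.7 -181.7   62.5   72.6  -82.8] centroid [[ 365.1 -176.2]]
side (0, 190, 100) [258. 367.] 2484 [452.6 457.1  57.2 155.9  82.2] centroid [[448.9 459.1]]
side slide_box 0.96 [259. 372.] 4026 [452.7 459.6  80.1 166.5  82. ]
side slide_box 0.81 [327. 301.] 2071 [370.4 257.8  63.7 189.5  10.7]
side slide_box 0.79 [395. 326.] 1568 [233.  304.   56.3 130.8 -44.7]
side eraser 0.71 [244. 288.] 1019 [537.1 272.   49.2 133.8  -3.2]
side cradle 0.88 [242. 308.] 656 [542.5 263.7  72.8 144.3  -4.7]
side box_mat 0.9 [295. 188.] 975 [ 541.3 -215.3   90.8  193.4   13.9]
top
top (0, 190, 100) [550. 183.] 114 [ 514.4 -619.3   21.    52.7   14.5] centroid [[ 513.3 -617.1]]
top (0, 190, 100) [130. 268.] 1302 [452.7 446.2  56.2 153.2  82.2] centroid [[450.7 446.2]]
top (0, 190, 100) [425. 259.] 134 [ 371.8 -260.9   28.2   56.1  -73.4] centroid [[ 371.9 -261.4]]
top slide_box 0.97 [219. 288.] 1751 [372.8 246.   62.6 161.6  10.3]
top slide_box 0.71 [202. 352.] 1064 [234.2 284.6  46.6 118.7 -44.7]
top slide_box 0.56 [134. 266.] 1908 [453.7 445.2  73.2 159.3  82.7]
top eraser 0.85 [205. 220.] 797 [538.4 258.7  48.6 112.1  -4.6]
top cradle 0.9 [207. 232.] 812 [542.5 260.4  73.8 146.1  -3.4]
top box_mat 0.71 [382. 196.] 2509 [ 542.7 -209.6   92.7  193.6   13.4]
t 24.1 at mm [ 371.8 -255.1  113. ] rpy [-180.    -0.    70.6] w 79.7 F 0.0
390,-30,114,85 [ 7.28 -1.92 -0.03] [-0.01 -0.   -2.4 ] rows 5.4
```

View pics/t7.png

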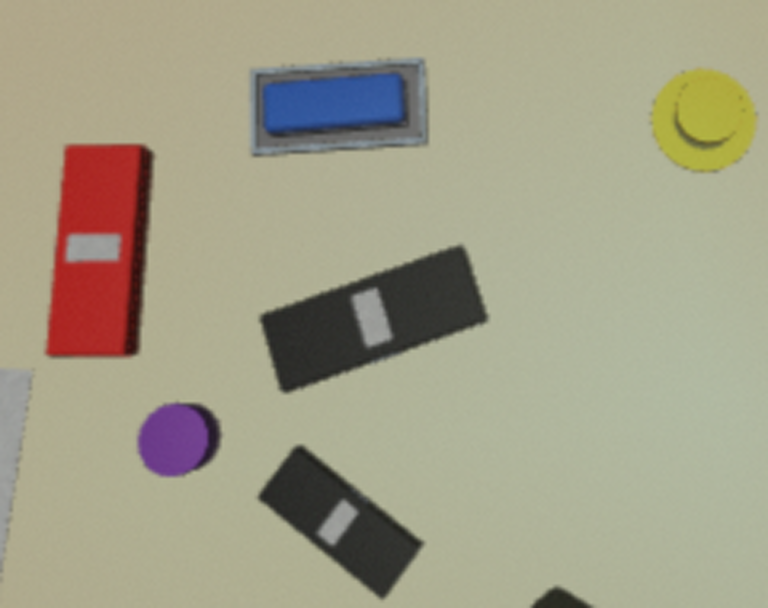

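The eraser sits in the cradle (crop (335,105)) and the yellow pot on its coaster. The bare slide box is at (372,318) in the crop, i.e. about (372.5,245.5) mm, yaw 10.4°. Going to it.

{"api": "step_arm", "payload": {"plan": [[[7.3,-1.9,0,0,0,-2.4],[7.3,-1.9,0,0,0,-2.4],[7.3,-1.9,0,0,0,-2.4],[7.3,-1.9,0,0,0,-2.4],[7.3,-1.9,0,0,0,-2.4],[7.3,-1.9,0,0,0,-2.4],[7.3,-1.9,0,0,0,-2.4],[7.3,-1.9,0,0,0,-2.4]]], "grip": 1}}

```text
time_s: 24.8
ee_pos: [0.3909, -0.0292, 0.1133]
eef_rot: [-3.142, 0.0, 1.486]
force: [-0.2, 0.2, -0.9]
grip_width: 0.0941
grip_force: 0.0
```

```bash
python3 g.py 372.5,245.5,80,100.4
```

```text
t 24.8 at mm [390.9 -29.2 113.3] rpy [-180.     0.    85.1] w 94.1 F 0.0
372.5,245.5,80,100.4 [ 9.07 -1.39  1.11] [-0.    0.   -2.55] rows 6.7
```

{"api": "step_arm", "payload": {"plan": [[[9.07,-1.4,1.1,0,0,-2.55],[9.07,-1.4,1.1,0,0,-2.55],[9.07,-1.4,1.1,0,0,-2.55],[9.07,-1.4,1.1,0,0,-2.55],[9.07,-1.4,1.1,0,0,-2.55],[9.07,-1.4,1.1,0,0,-2.55],[9.07,-1.4,1.1,0,0,-2.55],[9.07,-1.4,1.1,0,0,-2.55]]]}}

```text
time_s: 25.47
ee_pos: [0.3728, 0.2475, 0.0796]
eef_rot: [-3.141, -0.0, 1.752]
force: [0.1, -0.8, -0.5]
grip_width: 0.0943
grip_force: 0.0
```

{"api": "step_arm", "payload": {"plan": [[[0,0,0,0,0,0],[0,0,0,0,0,0],[0,0,0,0,0,0]]]}}

```text
time_s: 25.72
ee_pos: [0.3734, 0.2436, 0.0805]
eef_rot: [3.141, 0.0, 1.748]
force: [-0.2, 0.3, 0.4]
grip_width: 0.0939
grip_force: 0.0
```

```bash
python3 g.py 372.5,245.5,-12,100.4
```

```text
t 25.7 at mm [373.4 243.6  80.5] rpy [180.    0.  100.2] w 93.9 F 0.0
372.5,245.5,-12,100.4 [ 0.07 -0.02  3.08] [ 0.    0.   -0.04] rows 2.2
```

{"api": "step_arm", "payload": {"plan": [[[0.05,0,0.8,0,0,0],[0.05,0,1.5,0,0,0],[0.05,0,2.2,0,0,0],[0.05,0,2.7,0,0,0],[0.05,0,3.0,0,0,0],[0.05,0,3.08,0,0,0],[0.05,0,3.08,0,0,0]]]}}

```text
time_s: 26.3
ee_pos: [0.3728, 0.2459, -0.012]
eef_rot: [-3.141, 0.0, 1.749]
force: [0.4, -0.9, -0.1]
grip_width: 0.0941
grip_force: 0.0
```

{"api": "step_arm", "payload": {"plan": [[[0,0,0,0,0,0],[0,0,0,0,0,0],[0,0,0,0,0,0],[0,0,0,0,0,0],[0,0,0,0,0,0],[0,0,0,0,0,0],[0,0,0,0,0,0]]], "grip": 0.5, "squeeze": 25}}

```text
time_s: 26.88
ee_pos: [0.3728, 0.2466, -0.0117]
eef_rot: [3.141, -0.0, 1.751]
force: [-0.1, 0.5, 4.1]
grip_width: 0.0596
grip_force: 25.0
```

{"api": "step_arm", "payload": {"plan": [[[0,0,-0.2,0,0,0],[0,0,-0.6,0,0,0],[0,0,-1.2,0,0,0],[0,0,-2.0,0,0,0],[0,0,-2.7,0,0,0],[0,0,-3,0,0,0],[0,0,-3,0,0,0],[0,0,-3,0,0,0]]]}}

```text
time_s: 27.55
ee_pos: [0.3723, 0.2463, 0.0774]
eef_rot: [-3.141, 0.0, 1.75]
force: [-0.1, -0.7, -2.9]
grip_width: 0.0602
grip_force: 25.0
```

```bash
python3 - <<'E'
from h import *
for n in("side","top"): ctrl.camera(n); masks("slide_box",n,.122)
E
python3 g.py 420,40,78,100.4
```

```text
side slide_box 0.74 [395. 329.] 1584 [243.2 396.6  49.1 110.5 -44.9]
side slide_box 0.57 [334. 269.] 2069 [368.5 261.4  61.3 194.8  10.2]
top slide_box 0.69 [236. 275.] 592 [381.6 188.9  49.   63.7 -76.8]
top slide_box 0.57 [132. 262.] 1609 [440.3 411.5  64.  143.5  81.8]
t 27.8 at mm [372.  246.2  76.8] rpy [-179.9    0.   100.3] w 59.8 F 25.0
420,40,78,100.4 [-7.05  0.35 -0.04] [-0.02  0.01 -0.02] rows 5.1
```

{"api": "step_arm", "payload": {"plan": [[[-0.6,0,0,0,0,0],[-1.6,0.1,0,0,0,0],[-2.7,0.1,0,0,0,0],[-3.8,0.2,0,0,0,0],[-4.9,0.3,0,0,0,0],[-6,0.3,0,0,0,0],[-6.7,0.3,0,0,0,0],[-7,0.35,0,0,0,0]]]}}

```text
time_s: 28.42
ee_pos: [0.4203, 0.0395, 0.0773]
eef_rot: [-3.14, 0.0, 1.748]
force: [0.2, 0.9, -2.4]
grip_width: 0.0597
grip_force: 25.0
```

```bash
python3 g.py 542,-211.5,78,103.2
```

```text
t 28.4 at mm [420.3  39.5  77.3] rpy [-179.9    0.   100.2] w 59.7 F 25.0
542,-211.5,78,103.2 [-8.95  2.52 -0.03] [-0.01 -0.   -0.51] rows 6.7
```

{"api": "step_arm", "payload": {"plan": [[[-0.8,0.2,0,0,0,0],[-2,0.5,0,0,0,-0.1],[-3.3,0.9,0,0,0,-0.2],[-4.6,1.3,0,0,0,-0.3],[-5.9,1.7,0,0,0,-0.4],[-7.2,2.0,0,0,0,-0.5],[-8.3,2.4,0,0,0,-0.5],[-8.95,2.52,0,0,0,-0.5]]]}}

```text
time_s: 29.08
ee_pos: [0.544, -0.2112, 0.0768]
eef_rot: [-3.141, -0.0, 1.802]
force: [1.0, -0.1, -2.6]
grip_width: 0.0595
grip_force: 25.0
```

{"api": "step_arm", "payload": {"plan": [[[0,0,0,0,0,0],[0,0,0,0,0,0],[0,0,0,0,0,0]]]}}

```text
time_s: 29.33
ee_pos: [0.5425, -0.2078, 0.0772]
eef_rot: [-3.141, -0.001, 1.803]
force: [0.3, -0.8, -3.0]
grip_width: 0.0599
grip_force: 25.0
```

```bash
python3 g.py 542,-211.5,-5,103.2
python3 - <<'E'
from h import *
for n in("side",): im=ctrl.camera(n); masks("slide_box",n,.122)
E
```

```text
t 29.3 at mm [ 542.5 -207.8   77.2] rpy [-1.799e+02 -1.000e-01  1.033e+02] w 59.9 F 25.0
542,-211.5,-5,103.2 [-0.12 -0.04  2.74] [-0.01 -0.01  0.02] rows 2.0
side slide_box 0.97 [258. 370.] 4026 [429.7 527.9  68.  142.   81.7]
side slide_box 0.77 [393. 326.] 1570 [243.1 397.8  48.9 111.5 -46.3]
side slide_box 0.61 [294. 160.] 691 [ 533.2 -179.7   58.8  213.5   12.6]
```

{"api": "step_arm", "payload": {"plan": [[[-0.1,0,0.5,0,0,0],[-0.1,0,1.1,0,0,0],[-0.1,0,1.7,0,0,0],[-0.1,0,2.2,0,0,0],[-0.1,0,2.5,0,0,0],[-0.1,0,2.7,0,0,0],[-0.1,0,2.7,0,0,0]]]}}

```text
time_s: 30.02
ee_pos: [0.5431, -0.2112, -0.0038]
eef_rot: [-3.141, -0.001, 1.803]
force: [0.4, 0.3, -2.4]
grip_width: 0.0598
grip_force: 25.0
```

{"api": "step_arm", "payload": {"plan": [[[0,0,0.04,0,0,0],[0,0,0.08,0,0,0],[0,0,0.08,0,0,0]]]}}

```text
time_s: 30.27
ee_pos: [0.5437, -0.212, -0.0049]
eef_rot: [3.141, 0.001, 1.803]
force: [-0.5, -0.7, -3.0]
grip_width: 0.06
grip_force: 25.0
```

{"api": "step_arm", "payload": {"plan": [[[0,0,0.03,0,0,0],[0,0,0.06,0,0,0],[0,0,0.08,0,0,0],[0,0,0.08,0,0,0]]]}}

```text
time_s: 30.6
ee_pos: [0.5434, -0.2119, -0.0079]
eef_rot: [-3.142, -0.0, 1.803]
force: [-0.0, 0.6, -2.2]
grip_width: 0.0598
grip_force: 25.0
```

```bash
python3 g.py
```

```text
t 30.6 at mm [ 543.4 -211.9   -7.9] rpy [-180.    -0.   103.3] w 59.8 F 25.0
```

{"api": "step_arm", "payload": {"plan": [[[0,0,0.03,0,0,0],[0,0,0.05,0,0,0],[0,0,0.05,0,0,0]]]}}

```text
time_s: 30.85
ee_pos: [0.5435, -0.2119, -0.0087]
eef_rot: [3.141, 0.0, 1.803]
force: [-4.1, 1.3, 5.5]
grip_width: 0.0601
grip_force: 25.0
```

Contact. Release, rise, check.

{"api": "step_arm", "payload": {"plan": [[[0,0,0,0,0,0],[0,0,0,0,0,0],[0,0,0,0,0,0],[0,0,0,0,0,0],[0,0,0,0,0,0]]], "grip": 0.95}}

```text
time_s: 31.27
ee_pos: [0.5435, -0.2119, -0.0094]
eef_rot: [3.142, 0.0, 1.803]
force: [0.7, -1.1, -0.2]
grip_width: 0.0878
grip_force: 0.0
```

{"api": "step_arm", "payload": {"plan": [[[0,0,-0.3,0,0,0],[0,0,-1,0,0,0],[0,0,-2,0,0,0],[0,0,-3,0,0,0],[0,0,-4,0,0,0],[0,0,-5,0,0,0],[0,0,-5,0,0,0]]]}}

```text
time_s: 31.85
ee_pos: [0.5456, -0.2128, 0.1476]
eef_rot: [3.134, 0.006, 1.803]
force: [1.0, -0.1, 0.9]
grip_width: 0.0892
grip_force: 0.0
```

{"api": "step_arm", "payload": {"plan": [[[2,-3,0,0,0,0],[4,-4,0,0,0,0],[5,-5,0,0,0,0],[6,-5,0,0,0,0],[6,-5,0,0,0,0],[6,-5,0,0,0,0],[6,-5,0,0,0,0],[6,-5,0,0,0,0]]]}}

```text
time_s: 32.52
ee_pos: [0.3559, -0.0707, 0.1414]
eef_rot: [3.14, 0.001, 1.804]
force: [1.4, -0.0, 0.2]
grip_width: 0.0894
grip_force: 0.0
```

```bash
python3 - <<'E'
from h import *
for n in("side","top"):
    im=ctrl.camera(n); print(n)
    color(n,im,(20,170,100),(32,255,255),.040); color(n,im,(0,190,100),(5,255,255),.040)
    masks("slide_box",n,.035,3); masks("eraser",n,.032,1); masks("box_mat",n,.003,1)
    cv2.imwrite(f"pics/{n}9.png",im[:,:,::-1])
E
python3 g.py
```

```text
side
side (20, 170, 100) [296. 211.] 166 [491.7 -29.5  48.7  48.9  57.7] centroid [[492.1 -30.3]]
side (20, 170, 100) [295. 226.] 243 [479.4  29.2  67.2  76.4 -76. ] centroid [[478.4  36.3]]
side (0, 190, 100) [352. 178.] 100 [ 370.9 -257.2   45.3   45.4   73.8] centroid [[ 371.7 -256.8]]
side (0, 190, 100) [351. 191.] 140 [ 366.7 -181.7   62.5   72.6  -82.8] centroid [[ 365.2 -176.1]]
side (0, 190, 100) [258. 367.] 2474 [452.8 456.7  57.2 155.6  82.2] centroid [[449.  458.9]]
side slide_box 0.88 [296. 184.] 663 [ 537.2 -191.1   58.4  210.4   13.7]
side slide_box 0.67 [393. 327.] 1574 [233.2 307.3  56.1 129.7 -45. ]
side slide_box 0.62 [257. 370.] 4003 [451.8 461.8  79.5 165.1  82. ]
side eraser 0.92 [245. 287.] 1011 [537.5 272.4  49.4 134.7  -2. ]
side box_mat 0.94 [297. 202.] 381 [ 540.1 -212.7   92.4  198.6   14.2]
top
top (0, 190, 100) [130. 268.] 1303 [452.7 446.1  56.3 153.2  82.2] centroid [[450.8 446.1]]
top slide_box 0.9 [390. 193.] 1588 [ 541.6 -207.8   67.   168.    13.2]
top slide_box 0.74 [202. 350.] 951 [235.1 282.9  45.  113.7 -44.4]
top slide_box 0.66 [132. 268.] 1845 [453.2 443.1  70.7 158.6  82.7]
top eraser 0.59 [203. 224.] 739 [538.6 258.8  44.6 112.1  -4.9]
top box_mat 0.76 [386. 206.] 773 [ 555.6 -205.8   64.3  190.6   13.7]
t 32.9 at mm [356.2 -71.5 140.4] rpy [-180.    -0.   103.3] w 89.4 F 0.0
```

View pics/top9.png

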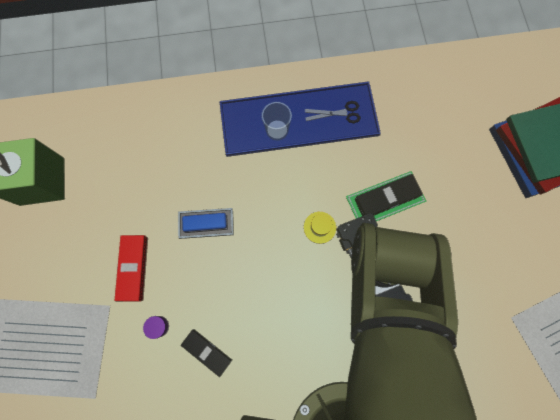

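The picture shows the slide box on the mat (390,195), the eraser in the cradle (205,222) and the yellow pot on its coaster (320,225). The red pot is confirmed from the side view at (372,-257) mm, and the tray is untouched. Handing in.

```bash
python3 -c "
from station import ctrl
print(ctrl.hand_in())"
```

```text
the job is handed in; nothing more can be done
None
```

The kit is set out and the job handed in; the last camera check put the eraser, both pots and the slide box each about 5 mm or less from centre on their places, but no verdict came back.

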